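# Shut the cable box on the hall console and snap its cap home

## Task

Swing the cable box's propped-open cover down and press it until its catch clicks and holds it shut by itself. Then pick up the black snap cap and push it straight down onto the stud that stands in the cover's notch, past the click, and keep pressing firmly so that the rubber washer under it is squeezed: finish in that state, still pressing the cap down, without letting go. Leave the candle and the glass of pebbles where they are.

Things in the scene. Friction and masses are not known exactly. Their poses are not given: they have to be found in the camera images.
- cable_box: Grey painted open-topped box, 160 x 160 mm and 60 mm high, fixed to the console; origin at the centre of its underside, z up. Its -x side is the stud side (roughly towards the robot), the cover is hinged along its +x side. A white socket strip lies inside.
- stud_seat (a point): Point on the stud's vertical axis at the height of the uncompressed washer's top: 55 mm to the -x side of the box's centre and 72 mm above the console; axes as the box. The steel stud (13 mm in diameter, its last 10 mm tapered to 5 mm) stands up 30 mm above this point; four round spring tongues, centred 8 mm above this point, bulge out to 22 mm across and give way inwards.
- cover_hinge (a point): Middle of the cover's hinge line, 77 mm to the +x side of the box's centre and 60 mm above the console; the hinge line runs along this point's y axis.
- cover (a joint): Cover angle in rad: 0 is shut (level on the box), 0.5 to 0.8 at the start (propped open by a stiff sprung hinge). Two spring catches at the free edge click over in the last 0.08 rad (about 8 N to push down at 75 mm from the hinge); unless they have clicked, the hinge spring lifts the cover again.
- cover_press (a point): Point in the middle of the cover's top face, 75 mm from the hinge, where it can be pressed; moves with the cover. The cover reaches 165 mm from the hinge to the stud side, 160 mm wide, 6 mm thick, its top 6 mm above the hinge line when shut. A notch 34 mm wide runs 58 mm in from its free edge around the stud, so beyond 107 mm from the hinge there are only two prongs.
- cap: The snap cap: black plastic, 50 mm tall, standing open end down on the console; origin at the centre of its underside, z up. A round knob 34 mm in diameter, flat closed top, over a thin flange 46 mm in diameter and 4 mm high. Inside, an 18 mm opening through the 4 mm flange leads to a bore 24 mm in diameter, 37 mm deep. 35 to 70 g.
- washer: Springy rubber washer around the stud's foot, 26 mm across, 5 mm thick; origin at its underside's centre. It sinks under the cap 1 mm for each 3 N, up to 4 mm, then is solid. Going on, the cap meets the tongues with its underside about 11 mm above stud_seat, resists with 6 to 10 N, gives way, is drawn down, and has clicked on when its underside is level with stud_seat.
- glass: Bystander: clear glass tumbler with pebbles, 60 mm in diameter, 65 mm tall; origin at the centre of its underside.
- candle: Bystander: short cream pillar candle, 52 mm in diameter, 60 mm tall; origin at the centre of its underside.
There are look-alikes about, which are no part of the job. There is more than one size of the cap; the job needs the smallest. There is more than one size of the cable_box; the job needs the smaller.

How it is judged:
On the way, in this order (a step that is already met when the one before it is completed fails the run):
1. the cover is pressed shut (value of joint cover below 0.03 rad), for 0.2 s.
2. the cap is lifted off the console while the catch alone keeps the cover shut (value of joint cover below 0.03 rad and height (world z) of cap above 0.03 m), for 0.2 s.
3. the cap has clicked onto the stud (z of cap in the frame of stud_seat below 0.001 m and horizontal distance between cap and stud_seat below 0.004 m), for 0.2 s.
At the end, for the whole second after the job is handed in: The cover is shut (under 0.03 rad) and the cap sits on the stud past the click, within 4 mm of its axis and upright within 0.09 rad, still held or pressed by the robot so that it pushes on the washer with more than 4.5 N and stands at least 1 mm below the washer's free height (value of joint cover below 0.03 rad and horizontal distance between cap and stud_seat below 0.004 m and z of cap in the frame of stud_seat below -0.001 m and angle between cap's own z axis and vertical below 0.09 rad and contact force between cap and washer above 4.5 N and linear speed of cap below 0.02 m/s and contact force between any of the fingers, the arm and cap above 2 N); the arm keeps its last pose, push and grip.
It fails at once if the glass or the candle is shoved or knocked over (distance of any of glass, candle from where it was at the start of the episode above 0.03 m or angle between any of glass, candle's own z axis and vertical above 0.5 rad).
It also fails if it takes over 58 s, if anything falls off the work surface, if the arm or the gripper's body presses on something with over 40 N, if the wrist force passes 120 N, or if a joint passes its speed limit or range.

## Robot

A 6-joint arm with a two-finger parallel gripper is mounted at the origin on the work surface. World frame = base frame: x ahead of the robot, y to its left, z up, the work surface at z = 0. Lengths are in m, angles in rad, forces in N, time in s.
With the tool pointing down it reaches from about 0.35 to 0.775 m from the base axis. Payload 7.3 kg.
Tool frame: the origin (TCP) lies midway between the tips of the shut fingers; the grasp point (between the pads) lies 19 mm behind it; z points along the fingers, x is the direction in which the jaws open and shut, and the axes are right-handed (so a half turn about z gives the same grasp; the last joint's range is limited). The gripper opens to 92 mm and grips with 3 to 60 N. Pads are 19 mm wide; open, the fingers measure 130 mm over their backs; the gripper's body (75 mm by 190 mm) begins 47 mm behind the grasp point.
Start: joints at [1.083, 0.342, 1.524, -0, 1.275, -0.146], TCP at [0.176, 0.495, 0.227] pointing down, gripper open.
Joint ranges: [-2.53, 2.53], [-0.77, 2.02], [0.04, 2.7], [-1, 4.14], [0.28, 2.66], [-3.11, 3.11]. Speed limits (rad/s): [2.57, 2.57, 3.14, 3.14, 3.14, 3.14].

## Interface

Orientations are given as a unit quaternion [w, x, y, z].
In Python, from bench import * gives the robot as it stands.
- The arm moves only by the shell command python3 -m creep 'ROWS' [FORCE]. ROWS is JSON, one flat list of numbers, 7 for each row, row after row: the shift along the tool's x, y, z in m, then the turn, a rotation vector about the tool's x, y, z in rad, then the finger opening in m, from 0 to 0.0918. In form: [dx, dy, dz, rx, ry, rz, gripper, dx, dy, dz, rx, ry, rz, gripper, ...]. A call has 1 to 12 rows; each row shifts and turns the commanded pose from where the row before left it, along the tool's axes as they then stand; what a row does not reach is not made up. A row lasts 1/12 s, in which the tool goes at most 41.7 mm and 7.16 degrees, less where a joint would pass 70% of its speed; a pose out of reach is approached as far as the arm can. A call is refused whole if a number of a shift passes 0.0417 or a number of a turn 0.125, either way. A call with a gripper value outside its range is refused whole. The fingers move at their own pace and stop on an object; FORCE is the grip in N (left out, the last holds). Time passes only in rows, so rows that do not move let the fingers close. It gives the time, the measured TCP pose, the force and the opening at its end, in the units of the state.
- get_obs(): the state, without advancing time (a new reading comes with each control period).
- camera(name): name is "scene" or "top" or "wrist"; returns a dict with "img" (384x512x3 uint8, red, green, blue), "fx", "fy", "cx", "cy" (pixels), "camera_from_world" (4x4, takes a point from world to camera coordinates). Camera axes: x right, y up, looking along -z (the intrinsics and any distortion apply to the point x, -y, -z); pixel columns grow to the right and rows downward; lengths in m; the calibration is good to about 2 mm. A picture is of the moment at which its call begins. There is no depth.
- hand_in(): hands the job in, once; it reports no verdict.
The state is a dict: "t": time; "q": joint angles; "joint_vel": joint speeds; "joint_efforts": joint torques, N m; "eef_pos": TCP position; "eef_rot": TCP orientation; "contact_force": force on the tool from outside, world axes, zero at the start; "torque": the same for the moment, N m; "gripper_width": finger opening in m.
Only numpy, scipy, OpenCV 4.12 (cv2) and the standard library are available. Lean on these libraries where they do the work, as an engineer would, in place of code of your own. Each camera call takes 0.05 s, during which the arm holds its last target.

## Working session

There is one attempt and no reset: what is moved stays moved. The work goes in short steps, Python scripts to look and compute and a shell command to move; the robot and the scene stay as the last step left them, time stands still between calls to the robot, and variables do not carry over. Pictures are saved under pics/ and viewed, and the job is handed in when it is done.

```bash
ls; mkdir -p pics; python3 - <<'E'
from bench import *
import cv2,numpy as np
o=get_obs()
for k,v in o.items(): print(k,np.round(v,4))
for n in ["scene","top"]:
    c=camera(n); cv2.imwrite(f"pics/{n}0.png",c["img"][:,:,::-1])
    print(n,[c[k] for k in("fx","fy","cx","cy")],np.round(c["camera_from_world"],4).tolist(),[k for k in c])
E
```

```text
pics
t 0.0
q [ 1.083   0.3427  1.525  -0.      1.2754 -0.146 ]
joint_vel [-0.001  -0.0013 -0.0004  0.0005 -0.     -0.0005]
joint_efforts [-7.00000e-04 -4.31241e+01 -2.44213e+01  7.16000e-02  5.60000e-02
 -1.00000e-04]
eef_pos [0.1757 0.4943 0.226 ]
eef_rot [ 4.000e-04  8.171e-01  5.766e-01 -7.000e-04]
contact_force [ 0.3282  0.0174 -0.7272]
torque [0.0319 0.0071 0.002 ]
gripper_width 0.0918
scene [487.9198395193268, 487.9198395193268, 259.73924155867286, 186.95218451370766] [[-0.1783, 0.984, 0.0025, 0.09], [-0.8032, -0.147, 0.5774, 0.3718], [0.5685, 0.1009, 0.8165, -1.6131], [0.0, 0.0, 0.0, 1.0]] ['img', 'fx', 'fy', 'cx', 'cy', 'camera_from_world']
top [397.4935834164537, 397.4935834164537, 261.7197289779549, 181.3458256175308] [[-0.0253, -0.9993, 0.0275, -0.0035], [0.9989, -0.0242, 0.0403, -0.5108], [-0.0396, 0.0285, 0.9988, -0.9471], [0.0, 0.0, 0.0, 1.0]] ['img', 'fx', 'fy', 'cx', 'cy', 'camera_from_world']
```

View pics/scene0.png

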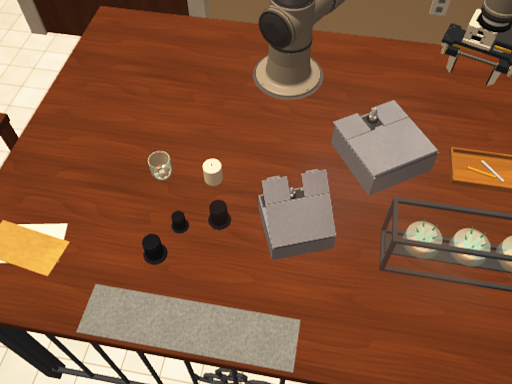

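View pics/top0.png

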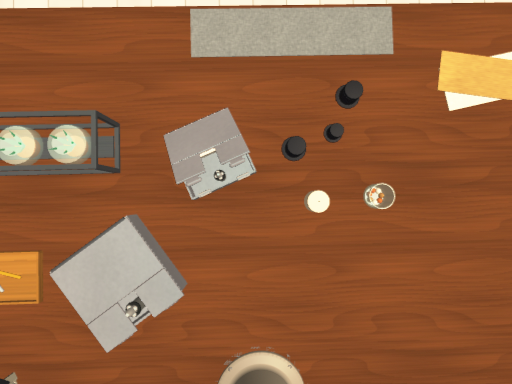

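```bash
python3 - <<'E'
import cv2
t=cv2.imread("pics/top0.png"); s=cv2.imread("pics/scene0.png")
cv2.imwrite("pics/c1.png",cv2.resize(t[95:215,150:270],None,fx=5,fy=5,interpolation=cv2.INTER_CUBIC))
cv2.imwrite("pics/c2.png",cv2.resize(t[75:215,280:400],None,fx=4,fy=4,interpolation=cv2.INTER_CUBIC))
cv2.imwrite("pics/c3.png",cv2.resize(s[160:270,240:350],None,fx=5,fy=5,interpolation=cv2.INTER_CUBIC))
cv2.imwrite("pics/c4.png",cv2.resize(s[145:270,130:240],None,fx=4.5,fy=4.5,interpolation=cv2.INTER_CUBIC))
E
```

```text
(no output)
```

View pics/c1.png

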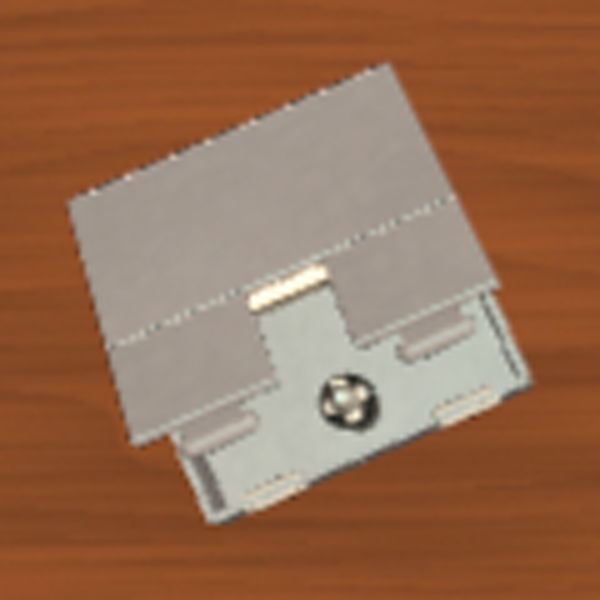

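View pics/c2.png

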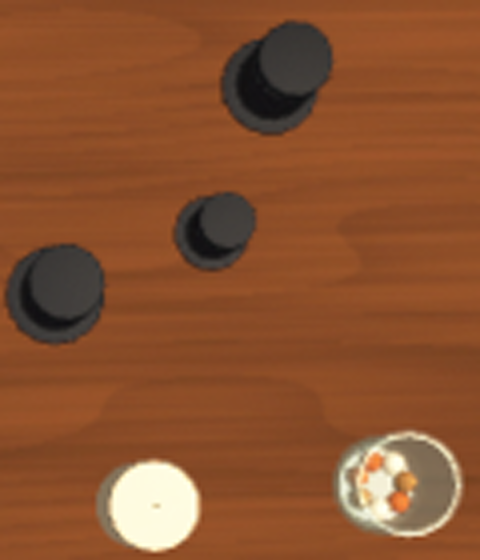

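View pics/c3.png

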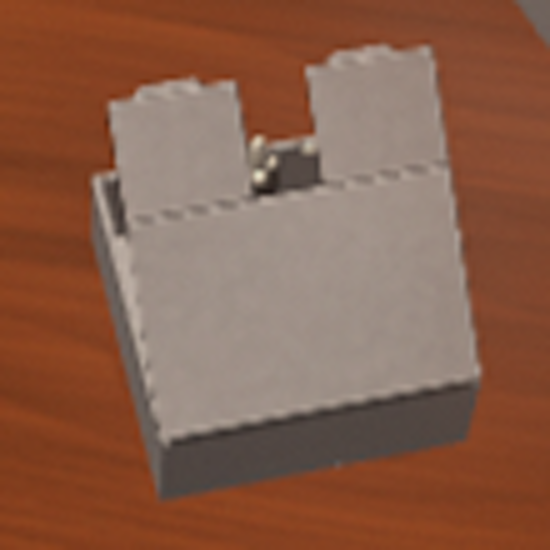

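View pics/c4.png

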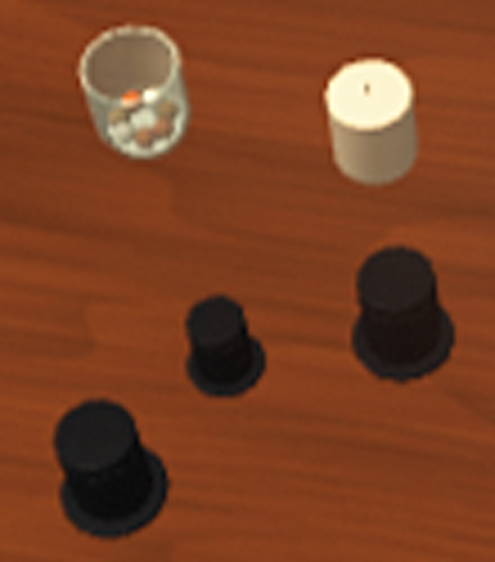

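```bash
cat > h.py <<'E'
import numpy as np, json
K={"scene":(487.92,487.92,259.739,186.952,np.array([[-0.1783,0.984,0.0025,0.09],[-0.8032,-0.147,0.5774,0.3718],[0.5685,0.1009,0.8165,-1.6131]])),
"top":(397.494,397.494,261.72,181.346,np.array([[-0.0253,-0.9993,0.0275,-0.0035],[0.9989,-0.0242,0.0403,-0.5108],[-0.0396,0.0285,0.9988,-0.9471]]))}
def ray(n,u,v,K=K):
    fx,fy,cx,cy,M=K[n]; R,t=M[:,:3],M[:,3]
    d=R.T@np.array([(u-cx)/fx,-(v-cy)/fy,-1]); return -R.T@t,d
def at(n,u,v,z,K=K):
    c,d=ray(n,u,v,K); return c+d*(z-c[2])/d[2]
def crop(x,y,s,ox,oy): return (x+.5)/s-.5+ox,(y+.5)/s-.5+oy
def proj(n,p,K=K):
    fx,fy,cx,cy,M=K[n]; q=M[:,:3]@p+M[:,3]; return np.array([cx+fx*q[0]/-q[2],cy-fy*q[1]/-q[2]])
E
python3 - <<'E'
from h import *
np.set_printoptions(precision=4,suppress=True)
T=lambda x,y,z:at("top",*crop(x,y,5,150,95),z)
C=lambda x,y,z:at("top",*crop(x,y,4,280,75),z)
S=lambda x,y,z:at("scene",*crop(x,y,5,240,160),z)
D=lambda x,y,z:at("scene",*crop(x,y,4.5,130,145),z)
print("cap top",C(228,221,.05),"flange",C(210,232,.004)); print("cap scene",D(216,319,.05),D(226,362,.004))
a=C(200,221,.05);b=C(256,221,.05);print("knob d",np.linalg.norm(a-b))
print("mid cap",C(64,282,.06),C(55,295,0.004), "big",C(295,59,.07))
print("candle",C(154,506,.06),"glass",C(410,485,.065))
fl,fr=T(213,522,.06),T(530,383,.06); hl,hr=T(70,200,.066),T(388,65,.066)
print("front",fl,fr,np.linalg.norm(fl-fr)); print("hinge",hl,hr,np.linalg.norm(hl-hr))
w=fr-fl; x=np.array([-w[1],w[0]]);print("yaw cand",np.arctan2(w[1],w[0]), np.arctan2(*(hr-hl)[1::-1]))
print("stud tip",T(346,395,.102),"washer",T(350,404,.07))
print("scene hinge corners",S(163,440,.066),S(478,376,.066))
print("scene bottom",S(162,498,0),S(466,438,0))
print("free ends top", [ [at("top",*crop(x,y,5,150,95),z) for z in (.14,.16,.18)] for x,y in ((135,442),(497,287))])
E
```

```text
cap top [ 0.6249 -0.1928  0.05  ] flange [ 0.626  -0.1918  0.004 ]
cap scene [ 0.6238 -0.1902  0.05  ] [ 0.6246 -0.1904  0.004 ]
knob d 0.032847766423443905
mid cap [ 0.59   -0.0947  0.06  ] [ 0.5894 -0.0956  0.004 ] big [ 0.7142 -0.2301  0.07  ]
candle [ 0.4602 -0.1427  0.06  ] glass [ 0.4685 -0.2891  0.065 ]
front [0.4723 0.144  0.06  ] [ 0.5321 -0.0013  0.06  ] 0.1571633721177044
hinge [0.6196 0.2049 0.066 ] [0.6785 0.0599 0.066 ] 0.1565126873404157
yaw cand -1.1805572516203242 -1.1850852319389513
stud tip [0.526  0.0793 0.102 ] washer [0.5239 0.0801 0.07  ]
scene hinge corners [0.6797 0.0618 0.066 ] [0.6175 0.2069 0.066 ]
scene bottom [0.6769 0.0624 0.    ] [0.6157 0.2091 0.    ]
free ends top [[array([0.5063, 0.1638, 0.14  ]), array([0.5054, 0.1601, 0.16  ]), array([0.5046, 0.1564, 0.18  ])], [array([0.5673, 0.0125, 0.14  ]), array([0.565 , 0.0125, 0.16  ]), array([0.5627, 0.0125, 0.18  ])]]
```

Candidate caps are small (top px 336,131), medium (294,147) and large (349,92). The knob of the small one measures 33 mm, so it is the right cap. Candidate boxes are the small open one (210,155), whose edge measures 157 mm, and the large shut one (118,285). The small open box fits the description.

I'll turn the tool first so the jaws lie along the hinge line, closing the fingers as it turns.

```bash
cat >> h.py <<'E'
from scipy.spatial.transform import Rotation as Ro
def plan(p,yaw=None):
    """tool-frame shift to world point p, turn needed for tool x yaw"""
    from bench import get_obs
    o=get_obs(); w,x,y,z=o["eef_rot"]; R=Ro.from_quat([x,y,z,w]).as_matrix()
    d=R.T@(np.array(p)-o["eef_pos"])
    print("t",round(o["t"],2),"pos",np.round(o["eef_pos"],4),"F",np.round(o["contact_force"],2),"w",round(o["gripper_width"],4),"toolshift",np.round(d,4),"len",round(np.linalg.norm(d),4))
    cur=np.arctan2(R[1,0],R[0,0])
    T=np.array([[np.cos(yaw),np.sin(yaw),0],[np.sin(yaw),-np.cos(yaw),0],[0,0,-1]]).T if yaw is not None else R
    print("yaw",round(cur,4),"rotvec",np.round(Ro.from_matrix(R.T@T).as_rotvec(),4),"z",np.round(R[:,2],4))
E
python3 -m creep '[0,0,0,0,0,-0.12,0,0,0,0,0,0,-0.12,0,0,0,0,0,0,-0.12,0,0,0,0,0,0,-0.12,0,0,0,0,0,0,-0.12,0,0,0,0,0,0,-0.12,0,0,0,0,0,0,0,0]' 20
python3 -c "
from h import *
plan([.5727,.1007,.20],1.959)"
```

```text
t: 0.68
eef_pos: [0.1759, 0.4944, 0.2263]
eef_rot: [0.0, 0.56, 0.829, -0.0]
contact_force: [1.3, -0.1, 0.3]
gripper_width: 0.0498
t 0.68 pos [0.1759 0.4944 0.2263] F [ 1.3  -0.14  0.27] w 0.0498 toolshift [-0.5134  0.2212  0.0265] len 0.5596
yaw 1.9533 rotvec [-0.0006  0.0006 -0.0057] z [-4.e-04 -8.e-04 -1.e+00]
```

```bash

python3 -m creep '[-0.036,0.0155,0,0,0,0,0,-0.036,0.0155,0,0,0,0,0,-0.036,0.0155,0,0,0,0,0,-0.036,0.0155,0,0,0,0,0,-0.036,0.0155,0,0,0,0,0,-0.036,0.0155,0,0,0,0,0,-0.036,0.0155,0,0,0,0,0,-0.036,0.0155,0,0,0,0,0,-0.036,0.0155,0,0,0,0,0,-0.036,0.0155,0,0,0,0,0,-0.036,0.0155,0,0,0,0,0,-0.036,0.0155,0,0,0,0,0]'
python3 -m creep '[-0.036,0.0155,0,0,0,0,0,-0.036,0.0155,0,0,0,0,0,0,0,0,0,0,0,0]'
python3 - <<'E'
from h import *
plan([.5727,.1007,.16],1.959)
from bench import camera
import cv2
for n in("scene","wrist"):
    c=camera(n); cv2.imwrite(f"pics/{n}1.png",c["img"][:,:,::-1])
E
```

```text
t: 1.68
eef_pos: [0.5093, 0.1601, 0.2266]
eef_rot: [-0.0, 0.563, 0.826, -0.0]
contact_force: [0.5, 1.3, -0.1]
gripper_width: 0.0006
t: 1.93
eef_pos: [0.5676, 0.1011, 0.2258]
eef_rot: [0.001, 0.565, 0.825, -0.0]
contact_force: [-0.9, -0.4, -0.7]
gripper_width: 0.0006
t 1.93 pos [0.5676 0.1011 0.2258] F [-0.87 -0.43 -0.72] w 0.0006 toolshift [-0.0021  0.0045  0.0658] len 0.0659
yaw 1.9397 rotvec [ 0.0006  0.0024 -0.0193] z [ 0.0015 -0.002  -1.    ]
```

View pics/scene1.png

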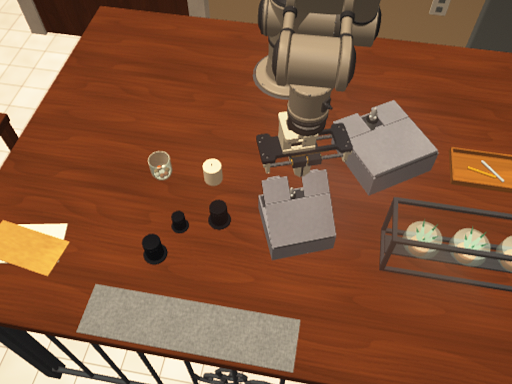

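View pics/wrist1.png

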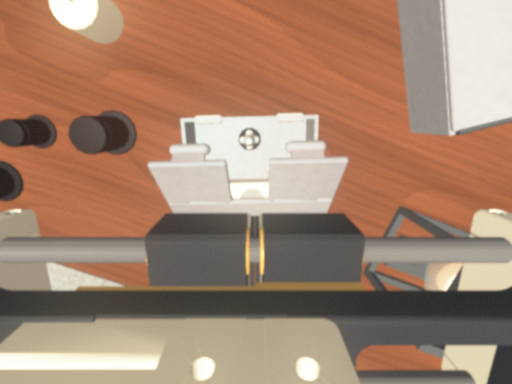

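The wrist view shows the closed fingers (250,245) centred over the plate behind the notch, and the stud at (249,139). I'll start down.

```bash

python3 -m creep '[-0.002,0.0045,0.02,0,0,-0.019,0,0,0,0.03,0,0,0,0,0,0,0.03,0,0,0,0,0,0,0.015,0,0,0,0,0,0,0.015,0,0,0,0,0,0,0.01,0,0,0,0]'
python3 -c "
from h import *
plan([.5727,.1007,.066],1.959)"
```

```text
t: 2.53
eef_pos: [0.5667, 0.1076, 0.1054]
eef_rot: [-0.001, 0.554, 0.833, -0.001]
contact_force: [0.2, -0.3, 1.7]
gripper_width: 0.0005
t 2.53 pos [0.5667 0.1076 0.1054] F [ 0.21 -0.32  1.73] w 0.0005 toolshift [-0.0087  0.003   0.0394] len 0.0404
yaw 1.9677 rotvec [-0.0025 -0.0012  0.0087] z [-2.8e-03  1.0e-04 -1.0e+00]
```

```bash

python3 -m creep '[-0.004,0.002,0.01,0,0,0,0,0,0,0.01,0,0,0,0,0,0,0.008,0,0,0,0,0,0,0.004,0,0,0,0,0,0,0,0,0,0,0]'
python3 -c "
from h import *
plan([.5727,.1007,.066],1.959)"
```

```text
t: 2.95
eef_pos: [0.5716, 0.1033, 0.0738]
eef_rot: [-0.001, 0.554, 0.833, -0.0]
contact_force: [-0.0, 0.5, -0.3]
gripper_width: 0.0006
t 2.95 pos [0.5716 0.1033 0.0738] F [-0.04  0.54 -0.27] w 0.0006 toolshift [-0.0028 -0.      0.0078] len 0.0083
yaw 1.9677 rotvec [-0.0011 -0.0005  0.0087] z [-0.0012  0.     -1.    ]
```

```bash

python3 - <<'E'
from bench import camera
import cv2
c=camera("scene"); cv2.imwrite("pics/scene2.png",cv2.resize(c["img"][130:270,220:380,::-1],None,fx=4,fy=4,interpolation=cv2.INTER_CUBIC))
c=camera("wrist"); cv2.imwrite("pics/wrist2.png",c["img"][:,:,::-1])
E
```

```text
(no output)
```

View pics/scene2.png

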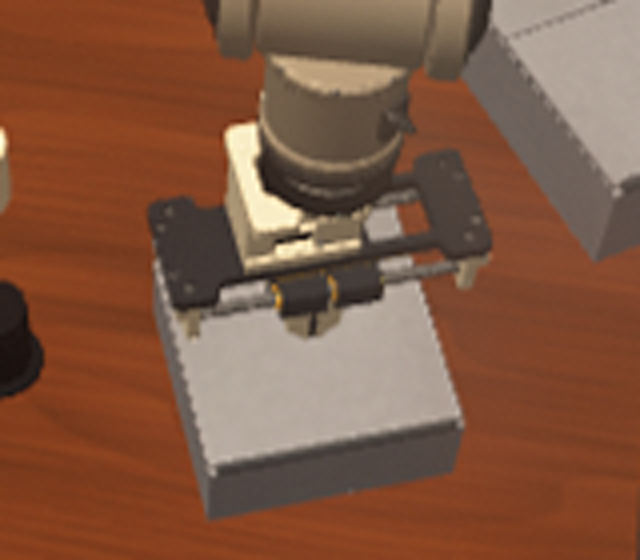

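View pics/wrist2.png

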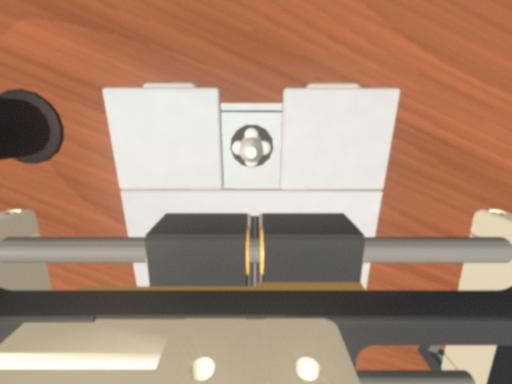

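The cover is nearly level, and the stud stands free in the notch at wrist (251,147). I'll press on.

```bash

python3 -m creep '[0,0,0.004,0,0,0,0,0,0,0.003,0,0,0,0,0,0,0,0,0,0,0]'
python3 -m creep '[0,0,0.003,0,0,0,0,0,0,0,0,0,0,0]'
```

```text
t: 3.3
eef_pos: [0.5723, 0.1032, 0.0679]
eef_rot: [0.0, 0.554, 0.833, 0.0]
contact_force: [-0.4, 0.2, 1.6]
gripper_width: 0.0004
t: 3.47
eef_pos: [0.5724, 0.1032, 0.065]
eef_rot: [0.0, 0.554, 0.833, 0.0]
contact_force: [-1.9, -1.2, 6.7]
gripper_width: 0.0006
```

```bash

python3 -m creep '[0,0,0.003,0,0,0,0,0,0,0,0,0,0,0]'
python3 -m creep '[0,0,0.003,0,0,0,0,0,0,0,0,0,0,0,0,0,0,0,0,0,0]'
```

```text
t: 3.63
eef_pos: [0.5724, 0.1032, 0.0631]
eef_rot: [0.001, 0.554, 0.833, 0.0]
contact_force: [-5.1, -0.7, 15.1]
gripper_width: 0.0005
t: 3.88
eef_pos: [0.5724, 0.1032, 0.0616]
eef_rot: [0.001, 0.554, 0.833, 0.001]
contact_force: [-8.0, -1.2, 22.9]
gripper_width: 0.0008
```

```bash

python3 -m creep '[0,0,0.002,0,0,0,0,0,0,0,0,0,0,0,0,0,0,0,0,0,0]'
python3 -m creep '[0,0,-0.01,0,0,0,0,0,0,-0.02,0,0,0,0,0,0,-0.03,0,0,0,0,0,0,-0.03,0,0,0,0,0,0,-0.03,0,0,0,0.06,0,0,0,0,0,0,0.06]'
python3 - <<'E'
from bench import camera
import cv2
c=camera("scene"); cv2.imwrite("pics/scene3.png",cv2.resize(c["img"][130:270,220:380,::-1],None,fx=4,fy=4,interpolation=cv2.INTER_CUBIC))
c=camera("wrist"); cv2.imwrite("pics/wrist3.png",c["img"][:,:,::-1])
import json
print([c[k] for k in("fx","fy","cx","cy")],c["camera_from_world"].tolist())
E
```

```text
t: 4.13
eef_pos: [0.5725, 0.1032, 0.0604]
eef_rot: [0.001, 0.554, 0.833, 0.001]
contact_force: [-10.1, -2.3, 28.5]
gripper_width: 0.0004
t: 4.63
eef_pos: [0.5752, 0.1036, 0.183]
eef_rot: [0.004, 0.554, 0.833, 0.003]
contact_force: [-0.1, -0.3, 0.4]
gripper_width: 0.0096
[269.8594525260142, 269.8594525260142, 254.41969838093485, 189.12786371470466] [[-0.3866484432169629, 0.9222252792666918, -0.0018750038324444834, 0.12672838028329442], [-0.8908184306115222, -0.37400547611744633, -0.2579969525343027, 0.5710446099840978], [-0.23863257330197818, -0.09808383208069998, 0.9661439110420567, -0.1964903286050607], [0.0, 0.0, 0.0, 1.0]]
```

View pics/scene3.png

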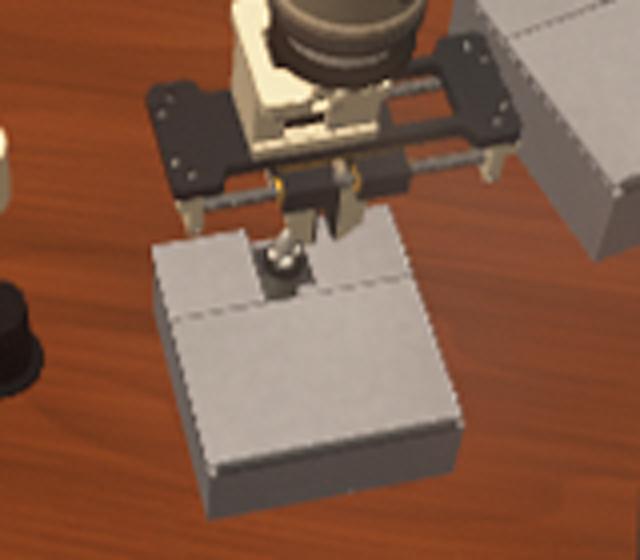

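View pics/wrist3.png

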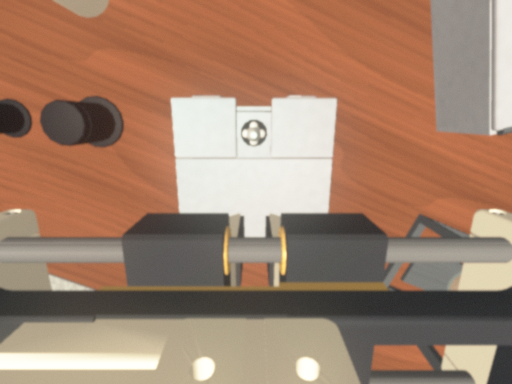

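The cover stays shut on its own, lying level with all its edges flush. Now I'll measure the stud precisely from the enlarged wrist view while I'm here, and recheck the cap.

```bash
python3 - <<'E'
import cv2
w=cv2.imread("pics/wrist3.png")
cv2.imwrite("pics/w3c.png",cv2.resize(w[90:170,210:300],None,fx=7,fy=7,interpolation=cv2.INTER_CUBIC))
E
```

```text
(no output)
```

View pics/w3c.png

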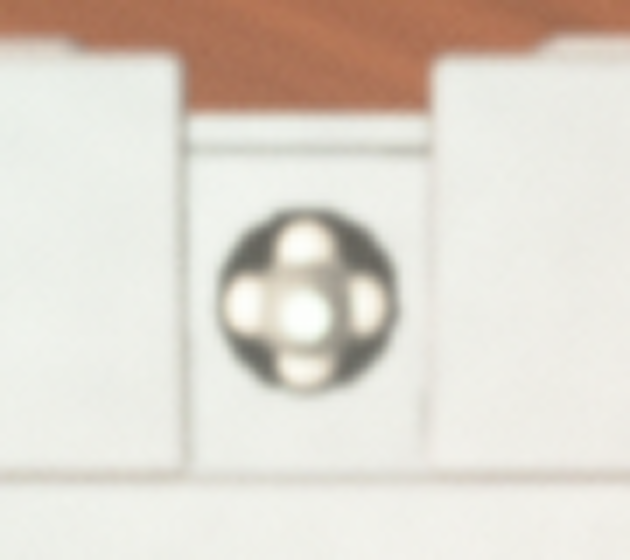

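```bash
cat >> h.py <<'E'
K["w3"]=(269.859,269.859,254.42,189.128,np.array([[-0.38664844,0.92222528,-0.001875,0.12672838],[-0.89081843,-0.37400548,-0.25799695,0.57104461],[-0.23863257,-0.09808383,0.96614391,-0.19649033]]))
def setw(c): K["wrist"]=(c["fx"],c["fy"],c["cx"],c["cy"],np.array(c["camera_from_world"])[:3])
E
python3 - <<'E'
from h import *
np.set_printoptions(precision=4,suppress=True)
W=lambda x,y,z:at("w3",*crop(x,y,7,210,90),z)
print("washer",W(308.5,300,.072),"tongues",W(305,304,.08),"tip",W(305,314,.102))
a,b=W(185,300,.066),W(430,300,.066);print("notch",a,b,(a+b)/2,np.linalg.norm(a-b),np.arctan2(*(a-b)[1::-1]))
print("scene tip",at("scene",*crop(290,238,4,220,130),.102))
from bench import camera
import cv2
c=camera("top");cv2.imwrite("pics/top3.png",cv2.resize(c["img"][95:215,150:270,::-1],None,fx=5,fy=5,interpolation=cv2.INTER_CUBIC))
plan([.6245,-.191,.2])
E
```

```text
washer [0.5245 0.0818 0.072 ] tongues [0.5247 0.0814 0.08  ] tip [0.5247 0.0816 0.102 ]
notch [0.5315 0.0659 0.066 ] [0.5182 0.0977 0.066 ] [0.5248 0.0818 0.066 ] 0.03449871328796222 -1.173699906658594
scene tip [0.5273 0.0862 0.102 ]
t 4.78 pos [0.5718 0.1033 0.1763] F [ 0.26  0.2  -0.69] w 0.0213 toolshift [-0.2918 -0.0653 -0.0238] len 0.3
yaw 1.968 rotvec [0. 0. 0.] z [-0.0001  0.0002 -1.    ]
```

View pics/top3.png

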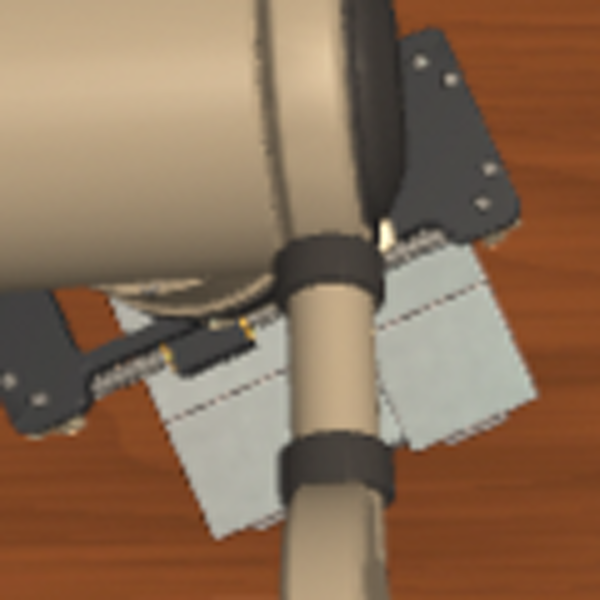

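Stud measured at about (0.5247, 0.0815). The washer, tongue, tip and notch-centre readings agree within 1 mm, and the notch measures 34.5 mm. I'll turn to yaw ≈1.1, which keeps clear of the bigger caps, and go to the cap.

```bash

python3 -m creep '[0,0,-0.004,0,0,0.124,0.062,0,0,-0.004,0,0,0.124,0.062,0,0,-0.004,0,0,0.124,0.062,0,0,-0.004,0,0,0.124,0.062,0,0,-0.004,0,0,0.124,0.062,0,0,-0.004,0,0,0.124,0.062,0,0,0,0,0,0.124,0.062,0,0,0,0,0,0,0.062]'
python3 -c "
from h import *
plan([.6245,-.191,.18],1.1)"
```

```text
t: 5.45
eef_pos: [0.5714, 0.1033, 0.1989]
eef_rot: [-0.001, 0.854, 0.521, -0.001]
contact_force: [-0.4, -0.5, -0.5]
gripper_width: 0.0616
t 5.45 pos [0.5714 0.1033 0.1989] F [-0.44 -0.51 -0.5 ] w 0.0616 toolshift [-0.2373  0.182   0.0187] len 0.2997
yaw 1.0955 rotvec [-0.0027  0.0013 -0.0045] z [-2.9e-03  1.0e-04 -1.0e+00]
```

```bash

python3 -m creep '[-0.01,0.0075,0,0,0,0,0.062,-0.03,0.023,0,0,0,0,0.062,-0.03,0.023,0,0,0,0,0.062,-0.03,0.023,0,0,0,0,0.062,-0.03,0.023,0,0,0,0,0.062,-0.03,0.023,0,0,0,0,0.062,-0.03,0.023,0,0,0,0,0.062,-0.03,0.023,0,0,0,0,0.062,-0.0173,0.0135,0,0,0,0,0.062,0,0,0,0,0,0,0.062,0,0,0,0,0,0,0.062]'
python3 - <<'E'
from h import *
plan([.6245,-.191,.1],1.1)
from bench import camera
import cv2
c=camera("wrist"); cv2.imwrite("pics/wrist4.png",c["img"][:,:,::-1]); setw(c)
print(K["wrist"][4].tolist()); print("cap top expected px",proj("wrist",np.array([.6245,-.191,.05])))
np.save("w4.npy",K["wrist"][4])
E
```

```text
t: 6.37
eef_pos: [0.6258, -0.1927, 0.1991]
eef_rot: [-0.001, 0.852, 0.523, -0.001]
contact_force: [-0.4, -0.1, -0.1]
gripper_width: 0.0619
t 6.37 pos [ 0.6258 -0.1927  0.1991] F [-0.41 -0.07 -0.06] w 0.0619 toolshift [ 0.0009 -0.0017  0.0991] len 0.0991
yaw 1.1002 rotvec [-0.0024 -0.      0.0002] z [-0.0021  0.0011 -1.    ]
[[0.45366146749254393, 0.891174019247689, 0.00037460703891088336, -0.11227384952985645], [-0.8632040931223333, 0.43952749217804965, -0.24838332721124345, 0.6487734270327054], [-0.22151741811732226, 0.11235858239403299, 0.9686617482036964, -0.20223542695722868]]
cap top expected px [255.14445376 177.65407477]
```

View pics/wrist4.png

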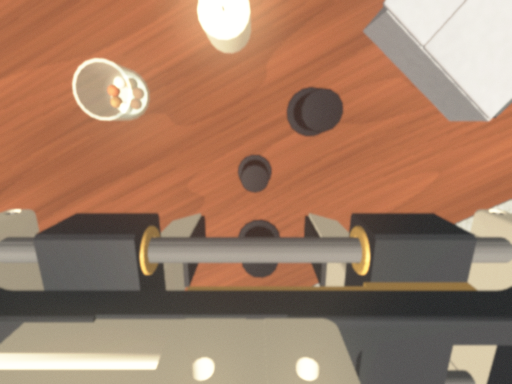

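The cap sits at wrist px (254,178) against a predicted (255,178), so the position is confirmed. It is the smallest of the three, with the medium one at (315,110) and the large one at (258,248). Descending.

```bash

python3 -m creep '[0.001,-0.0015,0.02,0,0,0,0.062,0,0,0.035,0,0,0,0.062,0,0,0.035,0,0,0,0.062,0,0,0.03,0,0,0,0.062,0,0,0.025,0,0,0,0.062,0,0,0.015,0,0,0,0.062,0,0,0.01,0,0,0,0.062,0,0,0.008,0,0,0,0.062,0,0,0.004,0,0,0,0.062,0,0,0,0,0,0,0.062,0,0,0,0,0,0,0.062]'
python3 -c "
from h import *
plan([.6245,-.191,.014],1.1)"
```

```text
t: 7.33
eef_pos: [0.6263, -0.1891, 0.0196]
eef_rot: [0.001, 0.852, 0.523, 0.0]
contact_force: [0.1, 0.3, 0.5]
gripper_width: 0.062
t 7.33 pos [ 0.6263 -0.1891  0.0196] F [0.13 0.29 0.51] w 0.062 toolshift [-0.0025 -0.0008  0.0056] len 0.0062
yaw 1.1006 rotvec [ 0.0015 -0.0002  0.0006] z [ 1.4e-03 -5.0e-04 -1.0e+00]
```

```bash

python3 -m creep '[-0.002,-0.0005,0.005,0,0,0,0.062,0,0,0,0,0,0,0.02,0,0,0,0,0,0,0.02,0,0,0,0,0,0,0.02,0,0,0,0,0,0,0.02,0,0,0,0,0,0,0.02,0,0,0,0,0,0,0.02]' 45
python3 - <<'E'
from h import *
plan([.5247,.0815,.13],1.1)
from bench import camera
import cv2
c=camera("wrist"); cv2.imwrite("pics/wrist5.png",c["img"][:,:,::-1])
c=camera("scene"); cv2.imwrite("pics/scene5.png",cv2.resize(c["img"][140:270,130:290,::-1],None,fx=4,fy=4,interpolation=cv2.INTER_CUBIC))
E
```

```text
t: 7.92
eef_pos: [0.6245, -0.1908, 0.0139]
eef_rot: [0.0, 0.853, 0.523, 0.0]
contact_force: [-0.5, -1.2, 1.8]
gripper_width: 0.0333
t 7.92 pos [ 0.6245 -0.1908  0.0139] F [-0.5  -1.17  1.84] w 0.0333 toolshift [ 0.1974 -0.2124 -0.1162] len 0.3124
yaw 1.1 rotvec [ 0.0003 -0.     -0.    ] z [ 3.e-04 -1.e-04 -1.e+00]
```

View pics/scene5.png

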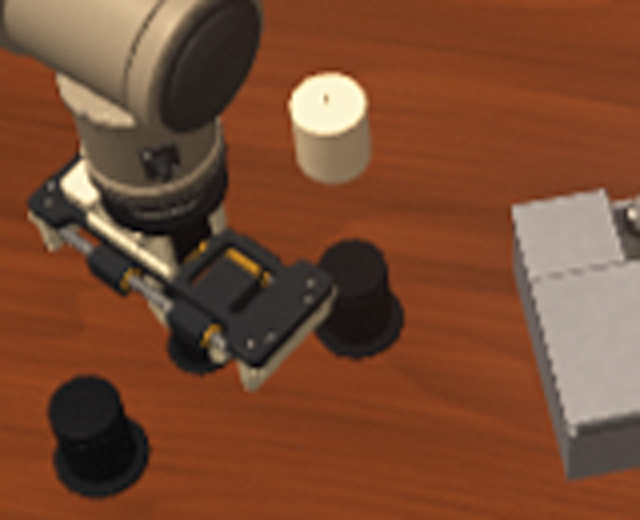

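View pics/wrist5.png

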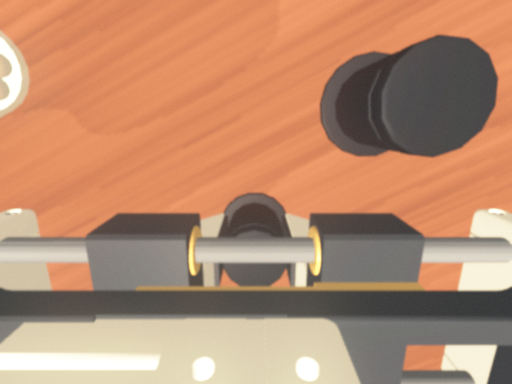

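Gripped, with the opening at 33.3 mm against the 34 mm knob. The TCP sits about 14 mm above the cap's underside. Lifting.

```bash

python3 -m creep '[0,0,-0.01,0,0,0,0.02,0,0,-0.02,0,0,0,0.02,0,0,-0.03,0,0,0,0.02,0,0,-0.03,0,0,0,0.02,0,0,-0.03,0,0,0,0.02,0,0,-0.03,0,0,0,0.02,0,0,-0.01,0,0,0,0.02,0,0,0,0,0,0,0.02,0,0,0,0,0,0,0.02]'
python3 - <<'E'
from h import *
plan([.5247,.0815,.17],1.1)
E
```

```text
t: 8.77
eef_pos: [0.6241, -0.1906, 0.1734]
eef_rot: [-0.0, 0.853, 0.523, 0.0]
contact_force: [0.4, 0.4, -1.5]
gripper_width: 0.0335
t 8.77 pos [ 0.6241 -0.1906  0.1734] F [ 0.45  0.36 -1.48] w 0.0335 toolshift [ 0.1974 -0.212   0.0034] len 0.2897
yaw 1.1 rotvec [-0.0002 -0.0001  0.    ] z [-1.e-04  2.e-04 -1.e+00]
```

```bash

python3 -m creep '[0.01,-0.011,0,0,0,0,0.02,0.02,-0.0215,0,0,0,0,0.02,0.025,-0.027,0,0,0,0,0.02,0.025,-0.027,0,0,0,0,0.02,0.025,-0.027,0,0,0,0,0.02,0.025,-0.027,0,0,0,0,0.02,0.025,-0.027,0,0,0,0,0.02,0.02,-0.0215,0,0,0,0,0.02,0.015,-0.016,0,0,0,0,0.02,0.0074,-0.007,0,0,0,0,0.02,0,0,0,0,0,0,0.02,0,0,0,0,0,0,0.02]'
python3 - <<'E'
from h import *
from bench import camera
import cv2
plan([.5247,.0815,.17],1.1)
c=camera("wrist"); setw(c); cv2.imwrite("pics/wrist6.png",c["img"][:,:,::-1]);np.save("w6.npy",K["wrist"][4])
s=camera("scene"); cv2.imwrite("pics/scene6.png",cv2.resize(s["img"][130:230,230:350,::-1],None,fx=6,fy=6,interpolation=cv2.INTER_CUBIC))
plan([.5247,.0815,.17],1.1)
print(proj("wrist",np.array([.5247,.0815,.102])),proj("wrist",np.array([.5247,.0815,.15])))
E
```

```text
t: 9.77
eef_pos: [0.5248, 0.081, 0.1726]
eef_rot: [-0.0, 0.852, 0.523, -0.001]
contact_force: [0.3, -0.4, -0.7]
gripper_width: 0.0336
t 9.77 pos [0.5248 0.081  0.1726] F [ 0.34 -0.43 -0.67] w 0.0336 toolshift [ 0.0004 -0.0003  0.0026] len 0.0027
yaw 1.1009 rotvec [-0.0013  0.0012  0.0009] z [-1.7e-03 -5.0e-04 -1.0e+00]
t 9.87 pos [0.5253 0.0801 0.173 ] F [ 0.7  -0.08 -0.06] w 0.0337 toolshift [ 0.001  -0.0012  0.003 ] len 0.0034
yaw 1.0988 rotvec [-0.0006  0.0007 -0.0012] z [-8.e-04 -4.e-04 -1.e+00]
[254.92241732 197.80166849] [254.98854762 216.77860216]
```

View pics/wrist6.png

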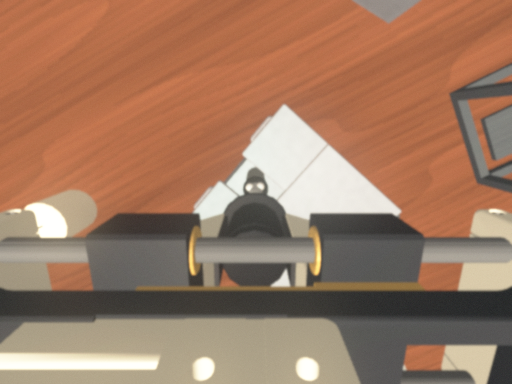

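View pics/scene6.png

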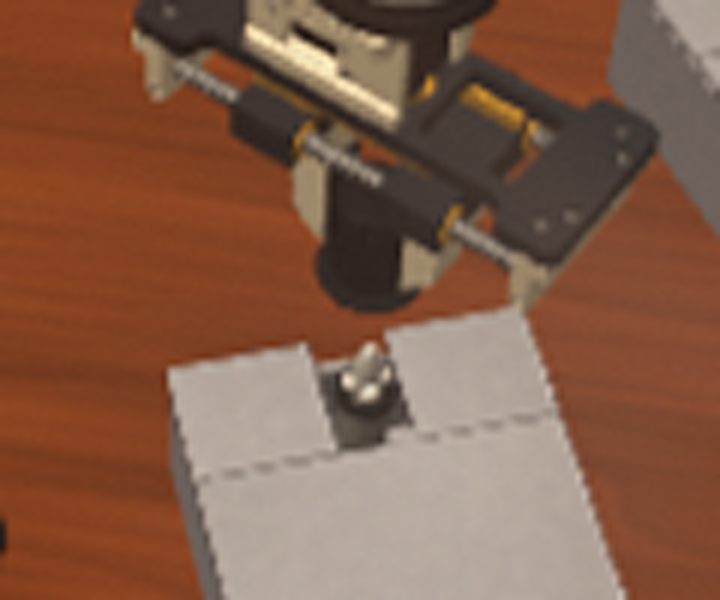

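```bash
python3 - <<'E'
from h import *
import cv2
K["wrist"]=(269.859,269.859,254.42,189.128,np.load("w6.npy"))
for z in (.067,.072,.08,.102): print(z,proj("wrist",np.array([.5247,.0815,z])),(proj("wrist",np.array([.5247,.0815,z]))-[210,140]+.5)*7-.5)
# flange under at cap centre, assumed under TCP (0.525,.0806)
for a in np.arange(0,2*np.pi,np.pi/4):
    p=np.array([.525+.023*np.cos(a),.0806+.023*np.sin(a),.1625]);print((proj("wrist",p)-[210,140]+.5)*7-.5)
print(crop(371,347,6,230,130),proj("scene",np.array([.5247,.0815,.102])))
print("scene tip",at("scene",*crop(371,347,6,230,130),.102), "flange bottom",crop(367,270,6,230,130),proj("scene",np.array([.525,.0806,.1625])))
w=cv2.imread("pics/wrist6.png")
cv2.imwrite("pics/w6c.png",cv2.resize(w[140:220,210:300],None,fx=7,fy=7,interpolation=cv2.INTER_CUBIC))
E
```

```text
0.067 [254.88875302 188.05507656] [317.22127111 339.38553594]
0.072 [254.89307731 189.29598845] [317.25154118 348.07191916]
0.08 [254.9003321  191.37784179] [317.30232468 362.64489251]
0.102 [254.9227181  197.80179023] [317.45902667 407.61253161]
[417.71914612 789.30864974]
[538.87986718 662.58846853]
[529.9057711  488.96743065]
[388.34685332 370.99238043]
[198.1726093  385.18344253]
[ 78.74159463 522.01654794]
[ 98.51209139 694.02976627]
[238.3488006  801.88957247]
(291.4166666666667, 187.41666666666666) [290.40974897 188.03877617]
scene tip [0.52241806 0.08370692 0.102     ] flange bottom (290.75, 174.58333333333334) [291.37507631 173.60937425]
```

View pics/w6c.png

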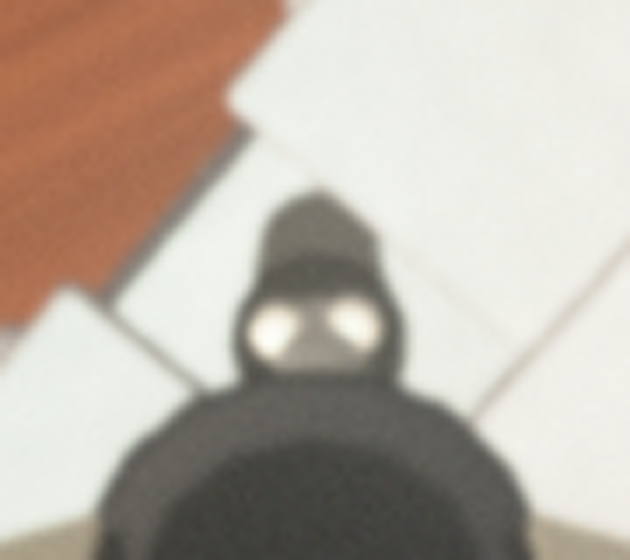

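The views agree on the stud to about 1–2 mm. I'll go down to just above the stud tip and compare cap and stud directly.

```bash

python3 -m creep '[0.0005,-0.0005,0.02,0,0,0,0.02,0,0,0.02,0,0,0,0.02,0,0,0.008,0,0,0,0.02,0,0,0,0,0,0,0.02,0,0,0,0,0,0,0.02,0,0,0,0,0,0,0.02]'
python3 - <<'E'
from h import *
from bench import camera
import cv2
plan([.5247,.0815,.1],1.1)
c=camera("wrist"); setw(c); np.save("w7.npy",K["wrist"][4])
s=camera("scene"); s0=s["img"].copy()
print("pred tip",proj("scene",np.array([.5247,.0815,.102])))
cv2.imwrite("pics/scene7.png",cv2.resize(s0[150:210,260:325,::-1],None,fx=9,fy=9,interpolation=cv2.INTER_CUBIC))
cv2.imwrite("pics/wrist7.png",cv2.resize(c["img"][140:230,200:310,::-1],None,fx=6,fy=6,interpolation=cv2.INTER_CUBIC))
plan([.5247,.0815,.1],1.1)
E
```

```text
t: 10.37
eef_pos: [0.5256, 0.0816, 0.1266]
eef_rot: [0.0, 0.853, 0.522, 0.001]
contact_force: [-0.0, 0.7, -0.8]
gripper_width: 0.0337
t 10.37 pos [0.5256 0.0816 0.1266] F [-0.04  0.74 -0.8 ] w 0.0337 toolshift [-0.0005 -0.0008  0.0266] len 0.0266
yaw 1.0993 rotvec [ 0.0014 -0.0008 -0.0007] z [ 0.0016  0.     -1.    ]
pred tip [290.40974897 188.03877617]
t 10.47 pos [0.5255 0.0818 0.1268] F [-0.75 -0.61 -0.05] w 0.0334 toolshift [-0.0007 -0.0006  0.0268] len 0.0268
yaw 1.0996 rotvec [ 0.0017 -0.001  -0.0004] z [ 2.e-03  1.e-04 -1.e+00]
```

View pics/scene7.png

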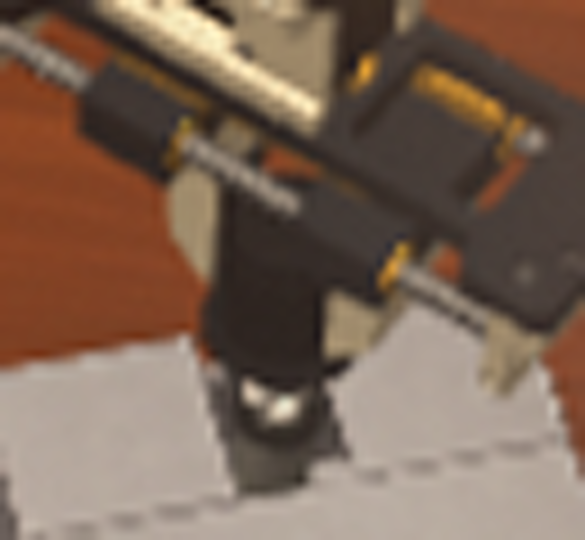

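View pics/wrist7.png

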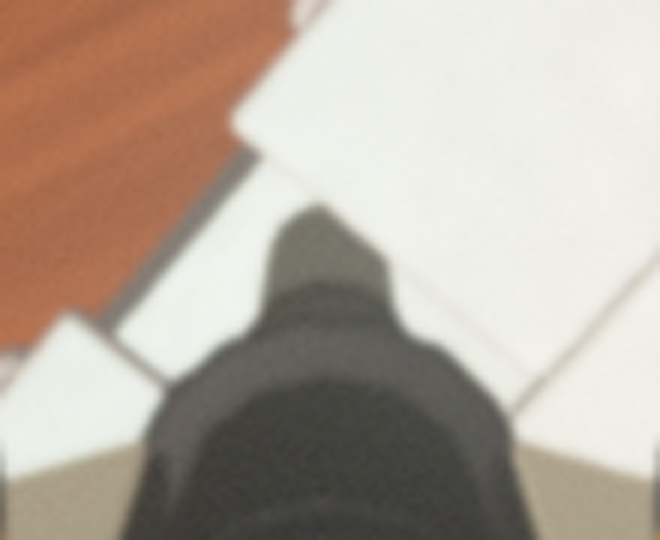

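```bash
python3 - <<'E'
from h import *
f=lambda n,p,s,o:(proj(n,np.array(p))-o+.5)*s-.5
S=lambda p:f("scene",p,9,[260,150])
K["wrist"]=(269.859,269.859,254.42,189.128,np.load("w7.npy"))
W=lambda p:f("wrist",p,6,[200,140])
P=(.5247,.0815);T=(.5255,.0817)
def ring(F,c,r,z):
    q=np.array([F([c[0]+r*np.cos(a),c[1]+r*np.sin(a),z]) for a in np.arange(0,6.28,.05)]);return q.min(0),q.max(0)
print("S washer",ring(S,P,.013,.072),"flange low",ring(S,T,.023,.1128),"knob",ring(S,T,.017,.13))
print("W washer",ring(W,P,.013,.072),"flange up",ring(W,T,.023,.1168))
E
```

```text
S washer (array([226.2422843 , 369.57136502]), array([317.78706903, 445.11980149])) flange low (array([196.88830508, 259.22914686]), array([363.37085986, 394.85534303])) knob (array([221.2829988, 239.8399954]), array([345.77637288, 340.65688732]))
W washer (array([230.44571308, 285.97118904]), array([419.78418181, 466.85562113])) flange up (array([121.49205611, 303.71742372]), array([537.46587547, 693.02386181]))
```

```bash

python3 -m creep '[-0.0005,-0.0006,0.005,0,0,0,0.02,0,0,0.005,0,0,0,0.02,0,0,0.003,0,0,0,0.02,0,0,0,0,0,0,0.02]'
python3 -m creep '[0,0,0.004,0,0,0,0.02,0,0,0.003,0,0,0,0.02,0,0,0,0,0,0,0.02]'
python3 - <<'E'
from h import *
plan([.5247,.0815,.1],1.1)
E
```

```text
t: 10.8
eef_pos: [0.5234, 0.0819, 0.1119]
eef_rot: [-0.0, 0.853, 0.523, -0.001]
contact_force: [-0.1, -1.1, -0.7]
gripper_width: 0.0332
t: 11.05
eef_pos: [0.5236, 0.0819, 0.105]
eef_rot: [-0.0, 0.853, 0.523, -0.0]
contact_force: [1.0, 0.5, 0.2]
gripper_width: 0.033
t 11.05 pos [0.5236 0.0819 0.105 ] F [1.05 0.52 0.23] w 0.033 toolshift [0.0002 0.0011 0.005 ] len 0.0051
yaw 1.1001 rotvec [-0.001   0.0005  0.0001] z [-0.0011  0.     -1.    ]
```

The tip has entered with no side force. I'll continue to the tongues.

```bash

python3 -m creep '[0,0.0008,0.003,0,0,0,0.02,0,0,0.003,0,0,0,0.02,0,0,0,0,0,0,0.02]'
python3 -m creep '[0,0,0.003,0,0,0,0.02,0,0,0.002,0,0,0,0.02,0,0,0,0,0,0,0.02]'
```

```text
t: 11.3
eef_pos: [0.5244, 0.0815, 0.0991]
eef_rot: [-0.0, 0.853, 0.523, -0.0]
contact_force: [-0.8, -0.6, -1.4]
gripper_width: 0.0333
t: 11.55
eef_pos: [0.5248, 0.0818, 0.0955]
eef_rot: [-0.0, 0.853, 0.523, 0.0]
contact_force: [-3.3, 1.6, 7.1]
gripper_width: 0.0334
```

```bash

python3 -m creep '[0,0,0.003,0,0,0,0.02,0,0,0,0,0,0,0.02]'
python3 -m creep '[0,0,0.003,0,0,0,0.02,0,0,0,0,0,0,0.02]'
python3 -m creep '[0,0,0.003,0,0,0,0.02,0,0,0,0,0,0,0.02]'
```

```text
t: 11.72
eef_pos: [0.5242, 0.0818, 0.0916]
eef_rot: [-0.0, 0.853, 0.523, -0.0]
contact_force: [-3.0, 2.7, 0.1]
gripper_width: 0.0334
t: 11.88
eef_pos: [0.524, 0.0816, 0.0877]
eef_rot: [-0.001, 0.853, 0.523, -0.001]
contact_force: [-0.2, 0.9, -7.2]
gripper_width: 0.0333
t: 12.05
eef_pos: [0.5247, 0.0815, 0.0853]
eef_rot: [-0.0, 0.853, 0.523, -0.0]
contact_force: [-1.3, 1.3, 1.5]
gripper_width: 0.0332
```

The click is through: the force swung to −7 N and then back. Now I'll press into the washer.

```bash

python3 -m creep '[0,0,0.002,0,0,0,0.02,0,0,0,0,0,0,0.02,0,0,0,0,0,0,0.02]'
python3 -m creep '[0,0,0.002,0,0,0,0.02,0,0,0,0,0,0,0.02,0,0,0,0,0,0,0.02]'
```

```text
t: 12.3
eef_pos: [0.5249, 0.0815, 0.0841]
eef_rot: [0.0, 0.853, 0.523, 0.0]
contact_force: [-2.8, 0.3, 4.0]
gripper_width: 0.0335
t: 12.55
eef_pos: [0.5249, 0.0815, 0.0826]
eef_rot: [0.0, 0.852, 0.523, 0.0]
contact_force: [-3.5, 0.2, 8.4]
gripper_width: 0.0337
```

```bash

python3 -m creep '[0,0,0.001,0,0,0,0.02,0,0,0,0,0,0,0.02,0,0,0,0,0,0,0.02,0,0,0,0,0,0,0.02,0,0,0,0,0,0,0.02,0,0,0,0,0,0,0.02]'
python3 - <<'E'
from h import *
from bench import camera
import cv2
c=camera("wrist"); cv2.imwrite("pics/wrist8.png",c["img"][:,:,::-1])
s=camera("scene"); cv2.imwrite("pics/scene8.png",cv2.resize(s["img"][140:280,130:350,::-1],None,fx=3.5,fy=3.5,interpolation=cv2.INTER_CUBIC))
plan([.5247,.0815,.082],1.1)
E
```

```text
t: 13.05
eef_pos: [0.525, 0.0815, 0.0819]
eef_rot: [0.0, 0.852, 0.523, 0.001]
contact_force: [-3.6, 1.5, 11.0]
gripper_width: 0.0333
t 13.15 pos [0.525  0.0815 0.0819] F [-4.03  0.04 10.92] w 0.0332 toolshift [-0.0001 -0.0002 -0.0001] len 0.0003
yaw 1.1001 rotvec [ 0.0012 -0.0007  0.0001] z [ 1.3e-03  1.0e-04 -1.0e+00]
```

View pics/scene8.png

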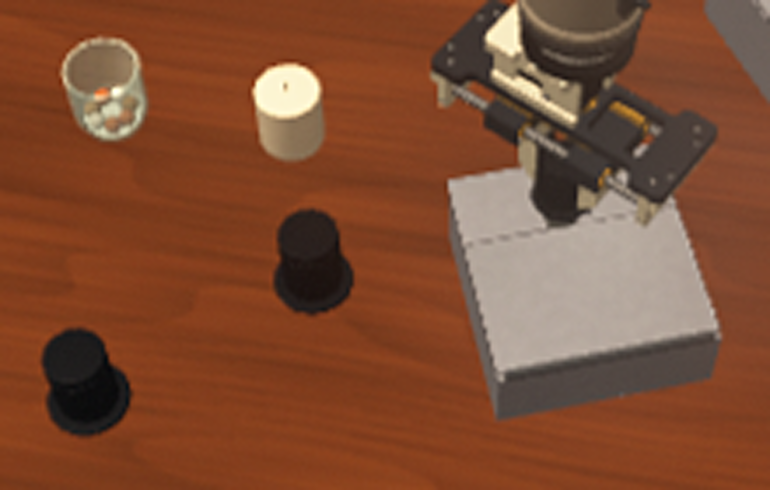

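View pics/wrist8.png

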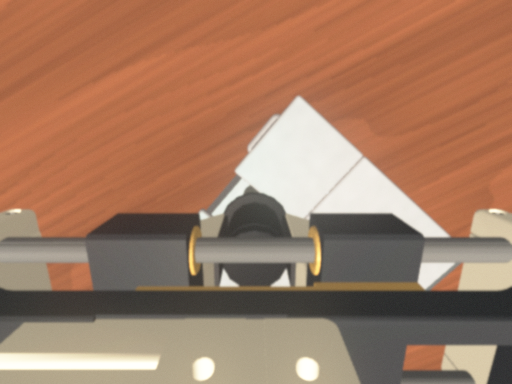

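The picture shows the cap down on the stud at scene (290,198), the cover flat, and the candle and glass where they were. The push holds steady at 11 N, and it rose by about 3 N/mm, which fits the washer. Handing in.

```bash
python3 -c "
from bench import *
print(hand_in())
o=get_obs();print(o['t'],o['eef_pos'],o['contact_force'])"
```

```text
the job is handed in; nothing more can be done
None
the job is handed in; nothing more can be done
```

I shut the cover, snapped the smallest cap onto the stud, and handed in at about 13 s of the 58 s, with the arm still pressing the cap down. The hand-in reports no verdict.

- **Cover:** I pressed it down with the closed fingers, up to 28 N. It stayed flat and shut after I lifted off.
- **Cap:** It clicked over the tongues: resistance rose to about 7 N, then the cap was drawn down.
- **Final press:** The last reading was a steady 11 N, having risen by about 3 N per mm, which fits the washer. The tool was within 0.5 mm of the measured stud axis and pointing straight down. The cap's underside was about 4 mm below the washer's free height, close to the washer's limit.
- **Bystanders:** The candle and the glass look unmoved in the last picture.

**Disagreements:**
- The scene camera's stud-tip readings were about 3–5 mm off the wrist and top views. I trusted the wrist and top views, and the fit confirmed them.
- The tool height read 3–5 mm lower than the cover's top face while I was pressing the cover.
- A side force of about 4 N remains on the tool.

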